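Load the drying bath and fit its vent chimney

ROBOT

A 6-joint arm with a two-finger parallel gripper is mounted at the origin on the work surface. World frame = base frame: x ahead of the robot, y to its left, z up, the work surface at z = 0. Lengths are in m, angles in rad, forces in N, time in s.
With the tool pointing down it reaches from about 0.375 to 0.975 m from the base axis. Payload 3.8 kg.
Tool frame: the origin (TCP) lies midway between the tips of the shut fingers; the grasp point (between the pads) lies 19 mm behind it; z points along the fingers, y is the line along which they close (so a half turn about z gives the same grasp; the last joint's range is limited). The gripper opens to 88 mm and grips with 3 to 60 N. Pads are 18 mm wide; open, the fingers measure 123 mm over their backs; the gripper's body (75 mm by 187 mm) begins 45 mm behind the grasp point.
Start: joints at [-1.262, 0.264, 1.604, -0, 1.274, -0.037], TCP at [0.229, -0.635, 0.239] pointing down, gripper open.
Joint ranges: [-2.63, 2.63], [-0.94, 2.18], [0.31, 2.57], [-1.31, 4.45], [0, 2.66], [-2.55, 2.55]. Speed limits (rad/s): [2.57, 2.57, 3.14, 3.14, 3.14, 3.14].

INTERFACE

Orientations are given as a rotation vector (axis times angle).
In Python, from cell import manip, inverse_kinematics, cams, order gives the robot as it stands. Calls block until the motion is done:
- manip.move_pose(position, orientation): joint-space move of the TCP to a pose.
- manip.move_linear(position, rate=0.15, rot=None): straight line of the TCP; rot=None keeps the orientation; rate is the mean speed in m/s.
- manip.set_joints(angles): joint-space move.
- manip.set_gripper(opening, force=None): finger opening in m; force is the grip in N (None keeps the last); returns when the fingers have stopped.
- manip.dwell(seconds).
- inverse_kinematics(position, orientation): joint angles nearest the present ones, or None.
- manip.state(): the state.
- cams.capture(name): name is "scene" or "top"; returns a dict with "image" (384x512x3 uint8, blue, green, red), "z_map" (384x512 float32, m along the optical axis (not along the pixel's ray), 0 where there is no reading), "intrinsics" (3x3 intrinsics, pixels), "position" and "orientation" of the camera in the world. Camera axes: x right, y down, z forward; pixel columns grow to the right and rows downward; lengths in m; the calibration is good to about 2 mm. A picture is of the moment at which its call begins.
A pose or a line that the arm cannot do raises manip.IKError and nothing moves.
- order.close_job(): hands the job in; it is judged then, once.
The state is a dict: "clock": time; "joint_pos": joint angles; "joint_velocities": joint speeds; "tau": joint torques, N m; "tool_pos": TCP position; "tcp_rot": TCP orientation; "contact_force": force on the tool from outside, world axes, zero at the start; "moment": the same for the moment, N m; "gripper_width": finger opening in m; "grasp_force": force on a finger pad.
Only numpy, scipy, OpenCV 4.12 (cv2) and the standard library are available. Lean on these libraries where they do the work, as an engineer would, in place of code of your own. Each camera call takes 0.05 s, during which the arm holds its last target. There are 200 camera calls.

TASK

Load the drying bath: slide its flat cover fully open, then lift every steel pot that stands on the bench by its arched handle and set it down upright, without dropping it, on the floor of the bath's chamber. When all the pots are in, slide the cover fully shut, and only then push the vent chimney, flanged end down, over the spigot on the cover until the flange sits flat on the cover. Leave the reagent bottle and the two cork rings where they are.

Things in the scene. Friction and masses are not known exactly. Their poses are not given: they have to be found in the camera images.
- bath: White box-shaped bath, fixed, 250 (own x) x 467 (own y) x 125 mm high. Open-topped chamber in its -y half, solid control housing in its +y half. Origin: on the bench, mid x, at the line between the two (housing reaches y = +235, chamber's outer end y = -232 mm). Two rails along y on top at x = -119 and +119 mm, 10 mm wide, reach 137 mm high. Grey control panel on the -x front.
- chamber (a point): Centre of the chamber's inner floor, 12 mm above the bench; axes as the bath's. The chamber is 210 mm (x) by 210 mm (y) inside; its walls rise 113 mm above this floor.
- cover (a joint): Slide of the flat cover, in m: 0 = fully shut over the chamber, 0.22 = fully open (over the control housing); it grows towards the bath's +y. Starts shut or partly open. Moves with about 2 N of friction and stays where it is left.
- cover_grip (a point): Middle of the cover's black bar handle: round 10 mm bar, 100 mm long along the bath's x, bar centre 165 mm above the bench, 32 mm above the cover. Moves with the cover; axes as the bath's. The cover is a steel plate 222 (x) x 225 (y) x 6 mm, top 133 mm above the bench; the handle is 90 mm to +y of its centre.
- spigot (a point): Foot of the vent spigot, on the cover's top face (133 mm above the bench), on the spigot's axis, 120 mm to -y of the handle; moves with the cover. z up. The spigot is an upright round stub 34 mm in diameter and 40 mm high, tapering to 22 mm over its top 10 mm.
- pot1: Open steel pot, upright on the bench: 58 mm across at the foot, 64 mm at the rim, rim 62 mm high, wall 3 mm. Stiff arched handle over the mouth: round 10 mm bar, its level top 36 mm long along the pot's own x, bar centre 96 mm above the foot (101 mm overall). About 0.2 kg. Origin: centre of the foot's underside, z up. Two to four such pots; absent ones read None.
- pot2: Open steel pot, upright on the bench: 58 mm across at the foot, 64 mm at the rim, rim 62 mm high, wall 3 mm. Stiff arched handle over the mouth: round 10 mm bar, its level top 36 mm long along the pot's own x, bar centre 96 mm above the foot (101 mm overall). About 0.2 kg. Origin: centre of the foot's underside, z up. Two to four such pots; absent ones read None.
- pot3: Open steel pot, upright on the bench: 58 mm across at the foot, 64 mm at the rim, rim 62 mm high, wall 3 mm. Stiff arched handle over the mouth: round 10 mm bar, its level top 36 mm long along the pot's own x, bar centre 96 mm above the foot (101 mm overall). About 0.2 kg. Origin: centre of the foot's underside, z up. Two to four such pots; absent ones read None.
- pot4: Open steel pot, upright on the bench: 58 mm across at the foot, 64 mm at the rim, rim 62 mm high, wall 3 mm. Stiff arched handle over the mouth: round 10 mm bar, its level top 36 mm long along the pot's own x, bar centre 96 mm above the foot (101 mm overall). About 0.2 kg. Origin: centre of the foot's underside, z up. Two to four such pots; absent ones read None.
- chimney: Vent chimney: straight aluminium tube open at both ends, standing upright on the bench on its flange; 110 mm high, 48 mm outside diameter, 38 mm bore all the way through; foot flange 68 mm in diameter and 8 mm thick. About 0.16 kg. Origin: centre of the flange's underside, z up along the tube.
- cork_ring_big: Bystander: cork ring lying flat, 110 mm in diameter, 35 mm high. Origin: centre of its underside.
- cork_ring_small: Bystander: cork ring lying flat, 72 mm in diameter, 35 mm high. Origin: centre of its underside.
- reagent_bottle: Bystander: amber bottle with a black cap, 72 mm in diameter, 150 mm high. Origin: centre of its underside.
Mind the look-alikes: they are no part of the job. Leave any blue or green look-alike of the pot3 alone.

How it is judged:
On the way, in this order (a step that is already met when the one before it is completed fails the run):
1. the cover is slid fully open (to within 20 mm of its stop) (value of joint cover above 0.2 m), for 0.2 s.
2. every pot present stands upright on the chamber floor (x of pot1 in the frame of chamber between -0.085 and 0.085 m and y of pot1 in the frame of chamber between -0.085 and 0.085 m and z of each of pot1, pot2, pot3, pot4 in the frame of chamber below 0.008 m and angle between each of pot1, pot2, pot3, pot4's own z axis and vertical below 0.15 rad and x of pot2 in the frame of chamber between -0.085 and 0.085 m and y of pot2 in the frame of chamber between -0.085 and 0.085 m and x of pot3 in the frame of chamber between -0.085 and 0.085 m and y of pot3 in the frame of chamber between -0.085 and 0.085 m and x of pot4 in the frame of chamber between -0.085 and 0.085 m and y of pot4 in the frame of chamber between -0.085 and 0.085 m), for 0.3 s.
3. the cover is slid fully shut (within 8 mm) (all of step 2 and value of joint cover below 0.008 m), for 0.2 s.
4. the chimney is pushed home over the spigot (horizontal distance between chimney and spigot below 0.006 m and z of chimney in the frame of spigot between -0.005 and 0.005 m and angle between chimney's own z axis and vertical below 0.08 rad and value of joint cover below 0.008 m), for 0.3 s.
At the end, for the whole second after the job is handed in: Every pot present upright (within 0.15 rad) on the chamber floor (within 8 mm), cover within 8 mm of shut, chimney within 6 mm of the spigot's axis, tilted under 0.08 rad, flange within 5 mm of the cover; all at rest and released (all of step 2 and all of step 4 and linear speed of each of pot1, pot2, pot3, pot4, chimney below 0.03 m/s); the robot touches nothing.
It fails at once if the cork ring big is moved more than 30 mm (distance of cork_ring_big from where it was at the start of the episode above 0.03 m).
It fails at once if the cork ring small is moved more than 30 mm (distance of cork_ring_small from where it was at the start of the episode above 0.03 m).
It fails at once if the reagent bottle is moved more than 30 mm (distance of reagent_bottle from where it was at the start of the episode above 0.03 m).
It fails at once if a pot is dropped into the chamber (faster than 1 m/s near its floor) ((x of pot1 in the frame of chamber between -0.085 and 0.085 m and y of pot1 in the frame of chamber between -0.085 and 0.085 m and z of pot1 in the frame of chamber below 0.08 m and linear speed of pot1 above 1 m/s) or (x of pot2 in the frame of chamber between -0.085 and 0.085 m and y of pot2 in the frame of chamber between -0.085 and 0.085 m and z of pot2 in the frame of chamber below 0.08 m and linear speed of pot2 above 1 m/s) or (x of pot3 in the frame of chamber between -0.085 and 0.085 m and y of pot3 in the frame of chamber between -0.085 and 0.085 m and z of pot3 in the frame of chamber below 0.08 m and linear speed of pot3 above 1 m/s) or (x of pot4 in the frame of chamber between -0.085 and 0.085 m and y of pot4 in the frame of chamber between -0.085 and 0.085 m and z of pot4 in the frame of chamber below 0.08 m and linear speed of pot4 above 1 m/s)).
Of pot1, pot2, pot3, pot4 only 2 to 4 are there at a start; the rules pass over those that are not, and their reading is None.
At some moment in a run one of pot1, pot2, pot3, pot4, chimney may be knocked a few centimetres aside while the robot is not near it.
It also fails if it takes over 210 s, if anything falls off the work surface, if the arm or the gripper's body presses on something with over 40 N, if the wrist force passes 120 N, or if a joint passes its speed limit or range.

## Working session

There is one attempt and no reset: what is moved stays moved. The work goes in short steps, each a Python script; the robot and the scene stay as the last script left them, time stands still between calls to the robot, and variables do not carry over. Pictures are saved under pics/ and viewed, at most 14 in all, crops included, and the job is handed in when it is done.

```bash
ls; mkdir -p pics
cat > h.py <<'E'
import numpy as np, cv2
from scipy.spatial.transform import Rotation as R
from cell import manip, inverse_kinematics, cams, order
def cloud(c):
    z=c["z_map"];K=np.array(c["intrinsics"]);v,u=np.indices(z.shape)
    P=np.stack([(u-K[0,2])/K[0,0]*z,(v-K[1,2])/K[1,1]*z,z],-1)
    o=np.array(c["orientation"]); M=o if o.shape==(3,3) else R.from_rotvec(o).as_matrix()
    W=P@M.T+np.array(c["position"]); W[z==0]=np.nan
    return W
def rv(a): # tool down, tool y axis (closing) at world angle a
    y=np.array([np.cos(a),np.sin(a),0]);z=np.array([0,0,-1.]);x=np.cross(y,z)
    return R.from_matrix(np.stack([x,y,z],1)).as_rotvec()
E
python3 - <<'E'
from h import *
for n in("top","scene"):
    c=cams.capture(n);cv2.imwrite(f"pics/{n}0.png",cv2.resize(c["image"],(800,600)));np.savez(f"{n}0.npz",W=cloud(c),im=c["image"])
    print(n,c["position"],c["orientation"],c["intrinsics"])
s=manip.state();print(s["tcp_rot"],s["clock"],R.from_rotvec(s["tcp_rot"]).as_matrix())
E
```

```text
pics
top [ 0.43480051 -0.15588989  1.11284681] [-2.15161228  2.2058265  -0.0677453 ] [[367.45857936   0.         252.55783202]
 [  0.         367.45857936 193.55448481]
 [  0.           0.           1.        ]]
scene [ 1.33356559 -0.84936111  0.88508448] [-2.02052074 -0.92907282  0.48053749] [[447.99181831   0.         262.18648158]
 [  0.         447.99181831 190.33400081]
 [  0.           0.           1.        ]]
[-3.09281608e+00 -5.40158315e-01  4.68109351e-04] 0.1 [[ 9.40800937e-01  3.38958991e-01 -6.31247710e-04]
 [ 3.38959576e-01 -9.40799058e-01  1.88114347e-03]
 [ 4.37532438e-05 -1.98374900e-03 -9.99998031e-01]]
```

View pics/top0.png

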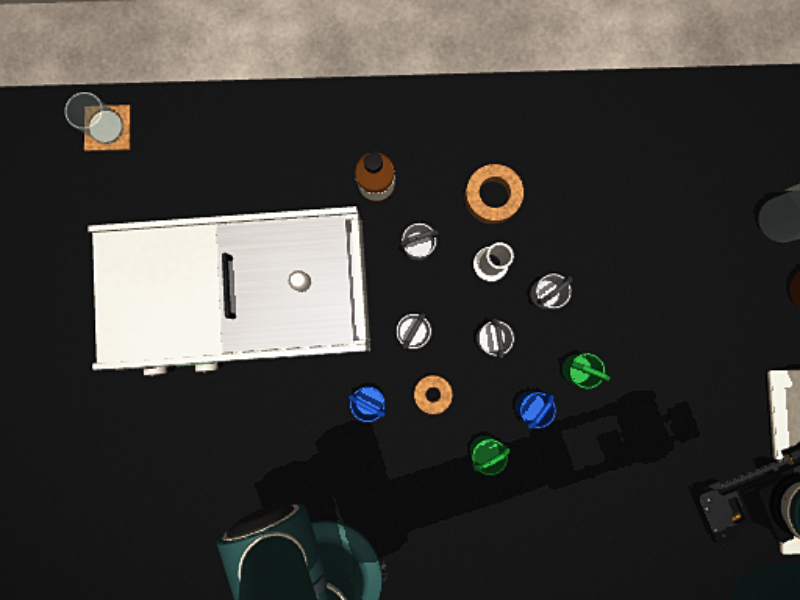

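View pics/scene0.png

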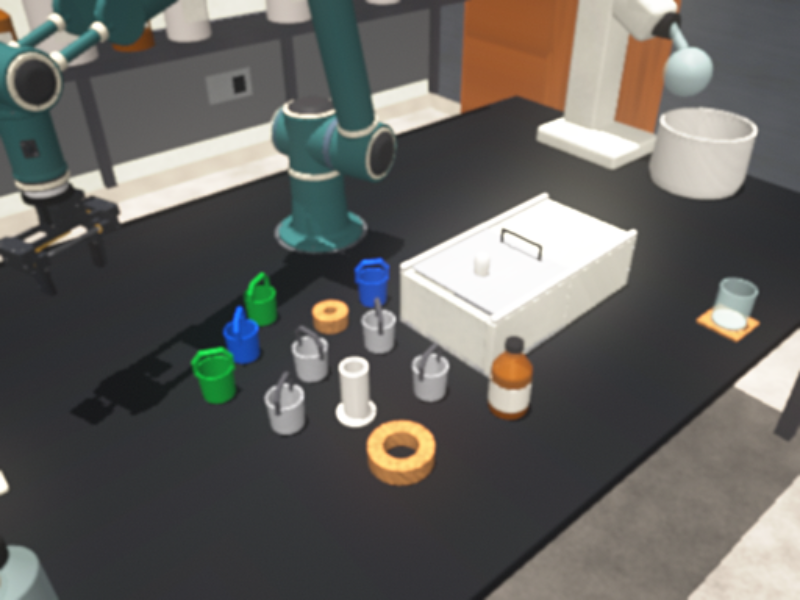

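The top view shows four grey steel pots at (419,240), (413,330), (495,337) and (552,290), and the chimney at (494,260). Possible confusions:
- Blue pots at (367,403) and (537,409), and green pots at (586,370) and (490,455), are look-alikes.
- The small cork ring is at (433,394), the big one at (494,193), and the bottle at (375,175).
- The cover handle is at (229,285) and the spigot at (299,280).

I choose the four grey pots. Next I measure them and check a crop.

```bash
cat >> h.py <<'E'
def potfit(W,xy):
    d=np.hypot(W[...,0]-xy[0],W[...,1]-xy[1])
    h=W[(d<.055)&(W[...,2]>.085)&(W[...,2]<.112)]
    r=W[(d<.05)&(W[...,2]>.056)&(W[...,2]<.068)]
    if len(h)<5: return None
    c,_=cv2.minEnclosingCircle(r[:,:2].astype(np.float32)) if len(r)>4 else ((np.nan,)*2,0)
    (a,b),(w,l),_=rr=cv2.minAreaRect((h[:,:2]*1000).astype(np.float32))
    e=np.linalg.svd(h[:,:2]-h[:,:2].mean(0))[2][0]
    ang=np.arctan2(e[1],e[0])
    return dict(top=np.array([a,b])/1000,n=len(h),z=float(np.median(h[:,2])),size=(w,l),ang=ang%np.pi,rim=np.array(c),rimr=_ if 0 else None)
def blobs(W,im,lo=.03):
    m=((W[...,2]>lo)&(W[...,2]<.2)&(W[...,0]>.2)).astype(np.uint8)
    n,l,st,ce=cv2.connectedComponentsWithStats(m)
    return [(i,st[i,4],np.median(W[l==i],0),np.nanmax(W[l==i][:,2]),np.median(im[l==i],0)) for i in range(1,n) if st[i,4]>40]
E
python3 - <<'E'
from h import *
d=np.load("top0.npz");W,im=d["W"],d["im"];s=512/800
cv2.imwrite("pics/crop0.png",cv2.resize(im[130:300,215:400],None,fx=3,fy=3,interpolation=cv2.INTER_CUBIC))
np.set_printoptions(precision=4,suppress=True)
for i in blobs(W,im): print(*i)
for u,v in((419,240),(413,330),(495,337),(552,290)):
    p=W[int(v*s),int(u*s)];print(p,potfit(W,p[:2]))
for nm,(u,v) in dict(handle=(229,285),spigot=(299,280),cover=(270,330),house=(150,300),bench=(600,480)).items():print(nm,W[int(v*s),int(u*s)])
# bath
z=W[...,2];reg=(W[...,1]>-.12)&(W[...,1]<.5)&(W[...,0]>.25)&(W[...,0]<.75)
m=reg&(z>.115)&(z<.145);p=W[m][:,:2]
print("bath",cv2.minAreaRect((p*1000).astype(np.float32)))
h=W[reg&(z>.155)&(z<.18)];print("bar",len(h),h.mean(0),cv2.minAreaRect((h[:,:2]*1000).astype(np.float32)))
sp=W[reg&(z>.168)&(z<.18)&(W[...,1]<.09)];print("spig",len(sp),sp.mean(0) if len(sp) else 0)
c=W[(np.hypot(W[...,0]-W[166,316,0],W[...,1]-W[166,316,1])<.07)&(z>.1)&(z<.12)];print("chim",len(c),cv2.minEnclosingCircle(c[:,:2].astype(np.float32)))
E
```

```text
1 669 [0.88   0.4203 0.0669] 0.09511955697388363 [ 88. 113. 119.]
2 625 [ 0.7359 -0.116   0.1055] 0.15500472733734627 [ 22.  60. 106.]
3 741 [ 0.7212 -0.3403  0.0349] 0.04224232249637527 [ 87. 151. 220.]
4 550 [ 0.6546 -0.8603  0.0685] 0.11912318099169905 [45. 48. 44.]
5 15977 [0.5378 0.1422 0.1304] 0.17737612020415017 [231. 241. 245.]
6 224 [ 0.6294 -0.1911  0.0631] 0.10452387999726209 [71. 72. 75.]
7 261 [ 0.5869 -0.3312  0.0913] 0.11513273946248626 [77. 84. 89.]
8 255 [ 0.5254 -0.4374  0.0619] 0.10460537521348678 [61. 61. 64.]
9 191 [ 0.4601 -0.1787  0.0642] 0.10300963760559179 [71. 74. 77.]
10 221 [ 0.4428 -0.3288  0.0636] 0.10375655293740493 [62. 63. 67.]
11 289 [ 0.3817 -0.4925  0.0611] 0.1041877066079564 [30. 82. 20.]
12 408 [ 0.3413 -0.211   0.035 ] 0.04275657899553886 [ 88.  153.  221.5]
13 213 [ 0.3258 -0.0879  0.0637] 0.10483899899934168 [160.  64.  22.]
14 267 [ 0.3079 -0.4016  0.0616] 0.10568995055300023 [120.  48.  17.]
15 259 [ 0.227  -0.3105  0.0619] 0.10449943488669211 [26. 73. 17.]
[ 0.6386 -0.1948  0.0055] {'top': array([ 0.6277, -0.1922]), 'n': 81, 'z': 0.09847366
[... 630 characters left out ...]
 {'top': array([ 0.527 , -0.4359]), 'n': 82, 'z': 0.09879779659897969, 'size': (9.491454124450684, 67.5132827758789), 'ang': np.float64(2.2094167267368388), 'rim': array([ 0.5263, -0.4347]), 'rimr': None}
handle [0.5411 0.129  0.1686]
spigot [0.5449 0.0105 0.1774]
cover [0.4654 0.0704 0.1324]
house [0.5223 0.2786 0.1239]
bench [ 0.1712 -0.5238  0.0039]
bath ((577.408935546875, 126.69577026367188), (321.4505920410156, 507.22039794921875), 2.601694345474243)
bar 304 [0.5428 0.0794 0.1694] ((543.0479736328125, 68.11410522460938), (107.27095794677734, 141.60118103027344), 2.6253457069396973)
spig 91 [0.5467 0.0129 0.1724]
chim 108 ((0.5873153209686279, -0.33156681060791016), 0.02390296384692192)
```

View pics/crop0.png

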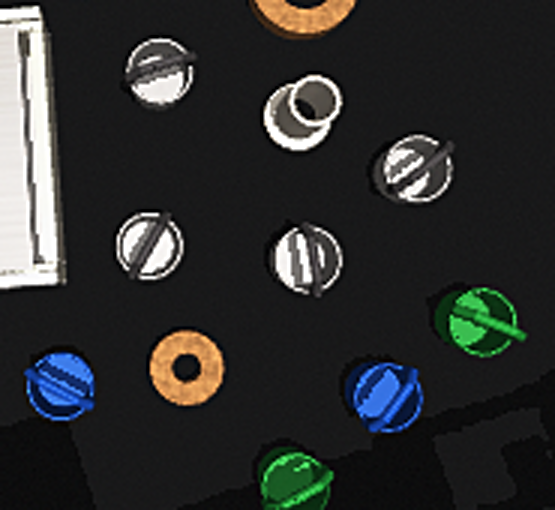

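The crop confirms four grey steel pots with dark handles, plus the chimney and the coloured look-alikes. Next I fit the bath pose and check the bottle clearance.

```bash
cat >> h.py <<'E'
def bathfit(W):
    z=W[...,2]
    m=((z>.112)&(z<.2)&(W[...,0]>.2)).astype(np.uint8)
    n,l,st,_=cv2.connectedComponentsWithStats(m);i=1+np.argmax(st[1:,4]);b=l==i
    (cx,cy),sz,a=cv2.minAreaRect((W[b][:,:2]*1000).astype(np.float32))
    h=W[b&(z>.155)]
    return (cx/1000,cy/1000),sz,a,h
E
python3 - <<'E'
from h import *
np.set_printoptions(precision=4,suppress=True)
d=np.load("top0.npz");W,im=d["W"],d["im"];z=W[...,2]
c,sz,a,h=bathfit(W);print(c,sz,a)
k=h[:,1]>.07;bar=h[k];sp=h[~k]
print("bar",(r:=cv2.minAreaRect((bar[:,:2]*1000).astype(np.float32))),bar.mean(0))
print("spig",cv2.minEnclosingCircle(sp[sp[:,2]>.165][:,:2].astype(np.float32)),sp.mean(0))
t=W[(z>.135)&(W[...,0]>.68)&(abs(W[...,1]+.116)<.06)];print("cap",len(t),t.mean(0))
# end wall of chamber profile along y at x mid
th=np.radians(a if sz[0]<sz[1] else a-90);ex=np.array([np.cos(th),np.sin(th)]);ey=np.array([-ex[1],ex[0]])
L=(W[...,:2]-c);lx=L@ex;ly=L@ey
m=(abs(lx)<.02)&(ly<-.19)&(ly>-.26)&(z>.0)
o=np.argsort(ly[m]);print(np.c_[ly[m],z[m]][o][::9])
m=(abs(ly+.1)<.01)&(abs(lx)<.14)&(z>.05);o=np.argsort(lx[m]);print(np.c_[lx[m],z[m]][o][::12])
E
```

```text
(0.539764404296875, 0.14449319458007812) (251.03439331054688, 468.1462097167969) 2.5777158737182617
bar ((540.0426635742188, 133.65664672851562), (107.27185821533203, 10.429070472717285), 2.679208278656006) [0.5405 0.133  0.169 ]
spig ((0.5464180111885071, 0.013598920777440071), 0.016317497938871384) [0.5457 0.0124 0.1698]
cap 127 [ 0.7488 -0.114   0.1496]
[[-0.2593  0.0008]
 [-0.2552  0.0005]
 [-0.2514  0.0025]
 [-0.2471  0.0008]
 [-0.2439  0.0004]
 [-0.2408  0.    ]
 [-0.2373  0.0028]
 [-0.2339  0.0393]
 [-0.2338  0.0631]
 [-0.2337  0.0557]
 [-0.2337  0.0871]
 [-0.2334  0.1246]
 [-0.232   0.1284]
 [-0.2303  0.1267]
 [-0.2285  0.1239]
 [-0.2269  0.1264]
 [-0.2251  0.1272]
 [-0.2231  0.1245]
 [-0.2132  0.0154]
 [-0.2124  0.1356]
 [-0.2114  0.1345]
 [-0.2106  0.1346]
 [-0.2097  0.1323]
 [-0.2085  0.1317]
 [-0.2075  0.1318]
 [-0.2068  0.1347]
 [-0.2056  0.0142]
 [-0.2047  0.1338]
 [-0.2038  0.0088]
 [-0.203   0.0103]
 [-0.2017  0.1356]
 [-0.1997  0.132 ]
 [-0.1983  0.135 ]
 [-0.1967  0.1345]
 [-0.1948  0.1341]
 [-0.1935  0.1355]
 [-0.1917  0.1334]
 [-0.1904  0.1351]]
[[-0.1231  0.1254]
[... 365 characters left out ...]
0.0364  0.1345]
 [-0.0313  0.1325]
 [-0.0262  0.1357]
 [-0.0226  0.1316]
 [-0.0179  0.1349]
 [-0.0146  0.1343]
 [-0.01    0.1329]
 [-0.0063  0.1327]
 [-0.0017  0.1311]
 [ 0.0034  0.1334]
 [ 0.0072  0.1325]
 [ 0.0123  0.1303]
 [ 0.0169  0.1317]
 [ 0.0222  0.133 ]
 [ 0.0255  0.1338]
 [ 0.0306  0.1323]
 [ 0.034   0.1341]
 [ 0.0385  0.1337]
 [ 0.0421  0.1308]
 [ 0.0469  0.1368]
 [ 0.0507  0.1316]
 [ 0.0556  0.1335]
 [ 0.0607  0.1355]
 [ 0.0657  0.1337]
 [ 0.0693  0.1357]
 [ 0.0746  0.1338]
 [ 0.0776  0.1342]
 [ 0.0827  0.1334]
 [ 0.0859  0.1339]
 [ 0.0914  0.1327]
 [ 0.0965  0.1332]
 [ 0.1011  0.1347]
 [ 0.105   0.1347]
 [ 0.1103  0.1356]
 [ 0.1147  0.1266]
 [ 0.1174  0.1384]
 [ 0.1223  0.139 ]]
```

The bath fits well: measured 251 x 468 mm, yaw 2.6°, cover about 17 mm open. Now I open the cover.

```bash
cat >> h.py <<'E'
TH=np.radians(2.62);EX=np.array([np.cos(TH),np.sin(TH)]);EY=np.array([-EX[1],EX[0]])
O=np.array([.5398,.1445])-.0015*EY
def bw(x,y): return O+x*EX+y*EY   # bath -> world xy
AY=TH+np.pi/2
def pick_rot(p,a):
    """of the two half-turn-equal grasps take the one with the last joint nearer its middle"""
    q=[(abs(s[5]),rv(b)) for b in(a,a+np.pi) if (s:=inverse_kinematics(p,rv(b))) is not None]
    return min(q,key=lambda t:t[0])[1]
def goto(xy,z,a):
    p=[*xy,z];manip.move_pose(p,pick_rot(p,a))
def lin(xy,z,rate=.15): manip.move_linear([*xy,z],rate=rate)
def st(*m):
    s=manip.state();print(*m,"t%.1f"%s["clock"],"tcp",np.round(s["tool_pos"],4),"F",np.round(s["contact_force"],1),"w%.4f g%.1f"%(s["gripper_width"],s["grasp_force"]))
E
python3 - <<'E'
from h import *
b=np.array([.5400,.1337])
manip.set_gripper(.05,20)
goto([.40,-.40],.30,AY)   # well clear
goto(b,.30,AY);st()
lin(b,.148,.12);st("at bar")
manip.set_gripper(0,15);st("grip")
y0=(b-O)@EY;print("bar local y",y0)
e=bw((b-O)@EX,.186);lin(e,.148,.08);st("open")
for k in range(6):
    e=e+.002*EY;lin(e,.148,.03);f=manip.state()["contact_force"]@[*EY,0]
    if abs(f)>12:break
st("stop")
manip.set_gripper(.05);lin(e,.30);st()
c=cams.capture("top");W=cloud(c);h=bathfit(W)[3];cv2.imwrite("pics/open.png",cv2.resize(c["image"],(800,600)))
np.savez("open.npz",W=W,im=c["image"])
E
```

```text
t3.9 tcp [0.5403 0.1329 0.2999] F [ 0.3 -0.1 -0. ] w0.0497 g0.0
at bar t5.4 tcp [0.5408 0.1339 0.149 ] F [-0.3  0.7  0. ] w0.0499 g0.0
grip t6.1 tcp [0.54   0.1338 0.148 ] F [ 0.7 -0.3 -0.3] w0.0094 g15.0
bar local y -0.009297852820384589
open t8.7 tcp [0.5311 0.3287 0.148 ] F [ 1.2 -1.9  0.9] w0.0091 g15.0
stop t10.2 tcp [0.5307 0.3374 0.1479] F [  1.6 -12.    3.2] w0.0092 g15.0
t12.1 tcp [0.5299 0.3404 0.2985] F [-0.8 -0.6 -0.3] w0.0500 g0.0
```

View pics/open.png

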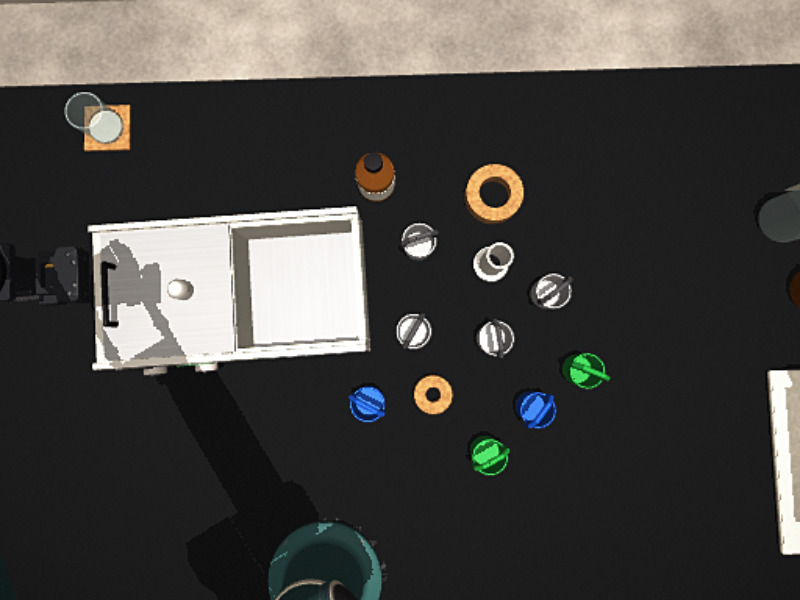

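The cover is fully open, with the handle near (109,293) and the chamber empty. The pots haven't moved. I pick and place the first pot.

```bash
cat >> h.py <<'E'
CY=-.117; D=.046
def see(): return cloud(cams.capture("top"))
def load(xy0,slot):
    f=potfit(see(),xy0)
    print({k:np.round(v,4) for k,v in f.items() if v is not None})
    assert f["n"]>50 and 55<max(f["size"])<75 and abs(f["z"]-.0985)<.006
    xy=f["top"];a=f["ang"]+np.pi/2
    manip.set_gripper(.045,25)
    goto(xy,.22,a);lin(xy,.079,.12)
    manip.set_gripper(0,25);st("grip")
    lin(xy,.30,.2);s=manip.state();st("lifted")
    assert .006<s["gripper_width"]<.016
    t=bw(slot[0]*D,CY+slot[1]*D)
    goto(t,.30,AY);f0=manip.state()["contact_force"][2]
    lin(t,.14,.15);lin(t,.096,.06)
    z=.096
    while z>.084:
        z-=.0015;lin(t,z,.03)
        if manip.state()["contact_force"][2]-f0>2.5:break
    st("down z%.4f f0 %.1f"%(z,f0))
    manip.set_gripper(.028);lin(t,.30,.15)
E
python3 - <<'E'
from h import *
load([.6277,-.1922],(1,1))
E
```

```text
{'top': array([ 0.6267, -0.1912]), 'n': np.int64(76), 'z': np.float64(0.0998), 'size': array([ 9.1064, 64.5624]), 'ang': np.float64(1.8582), 'rim': array([ 0.6253, -0.191 ])}
grip t16.4 tcp [ 0.6269 -0.1913  0.0791] F [ 1.   0.  -0.1] w0.0087 g25.0
lifted t17.6 tcp [ 0.6259 -0.1909  0.298 ] F [-0.3  0.4 -2.8] w0.0088 g25.0
down z0.0900 f0 -2.7 t21.8 tcp [0.5897 0.0745 0.0911] F [-2.1  0.6  5.1] w0.0088 g25.0
```

Run:
```python
from h import *
for xy,s in(([.4606,-.1777],(-1,1)),([.527,-.4359],(1,-1)),([.443,-.3278],(-1,-1))): load(xy,s)
goto([.40,-.40],.35,AY);st()
c=cams.capture("top");W=cloud(c);cv2.imwrite("pics/loaded.png",cv2.resize(c["image"],(800,600)))
for i in(1,-1):
    for j in(1,-1):
        d=W[...,:2]-bw(i*D,CY+j*D);m=(np.hypot(*np.moveaxis(d,-1,0))<.045)&(W[...,2]>.1)&(W[...,2]<.13);h=W[m]
        q=np.array(cv2.minAreaRect((h[:,:2]*1000).astype(np.float32))[0])/1000-bw(0,CY);print(i,j,m.sum(),np.round([q@EX,q@EY,np.median(h[:,2])],4))
c=W[(np.hypot(W[...,0]-.587,W[...,1]+.3316)<.07)&(W[...,2]>.1)&(W[...,2]<.12)];print("chim",len(c),cv2.minEnclosingCircle(c[:,:2].astype(np.float32)))
```

```text
{'top': array([ 0.4589, -0.1767]), 'n': np.int64(84), 'z': np.float64(0.0991), 'size': array([ 9.9451, 67.3763]), 'ang': np.float64(2.5874), 'rim': array([ 0.46  , -0.1773])}
grip t27.4 tcp [ 0.459  -0.1767  0.0791] F [-0.2  0.3  0.7] w0.0087 g25.0
lifted t28.7 tcp [ 0.458  -0.1763  0.2983] F [ 0.3 -0.2 -2.9] w0.0090 g25.0
down z0.0900 f0 -2.0 t32.7 tcp [0.4977 0.0701 0.0912] F [-2.9 -0.3  5.4] w0.0086 g25.0
{'top': array([ 0.5263, -0.4355]), 'n': np.int64(80), 'z': np.float64(0.0992), 'size': array([ 9.6003, 64.2461]), 'ang': np.float64(2.2072), 'rim': array([ 0.5264, -0.433 ])}
grip t39.1 tcp [ 0.5264 -0.4355  0.0791] F [0.5 0.1 1. ] w0.0087 g25.0
lifted t40.3 tcp [ 0.5256 -0.4349  0.2979] F [-0.1 -0.7 -1.9] w0.0087 g25.0
down z0.0900 f0 -1.4 t45.8 tcp [ 0.5939 -0.0178  0.0911] F [-1.7  0.4  5.4] w0.0085 g25.0
{'top': array([ 0.443 , -0.3278]), 'n': np.int64(88), 'z': np.float64(0.0979), 'size': array([67.9032,  9.9625]), 'ang': np.float64(0.1404), 'rim': array([ 0.4435, -0.3251])}
grip t51.6 tcp [ 0.443  -0.3277  0.0791] F [-0.2  0.6  0.5] w0.0089 g25.0
lifted t52.9 tcp [ 0.4423 -0.3272  0.2982] F [-0.   0.3 -1.9] w0.0089 g25.0
down z0.0900 f0 -1.9 t57.2 tcp [ 0.5021 -0.0218  0.0912] F [-2.   0.1  5.6] w0.0086 g25.0
t60.7 tcp [ 0.4005 -0.3992  0.3497] F [-0.  -0.1  0.2] w0.0285 g0.0
1 1 55 [0.025  0.0624 0.1126]
1 -1 80 [ 0.0448 -0.0466  0.1114]
-1 1 90 [-0.0379  0.0463  0.1114]
-1 -1 76 [-0.0447 -0.0463  0.1117]
chim 106 ((0.5872284173965454, -0.3315168619155884), 0.02396235428750515)
```

Run:
```python
import cv2
im=cv2.imread("pics/loaded.png");cv2.imwrite("pics/loadedc.png",cv2.resize(im[200:380,220:380],None,fx=3,fy=3))
```

```text
(no output)
```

View pics/loadedc.png

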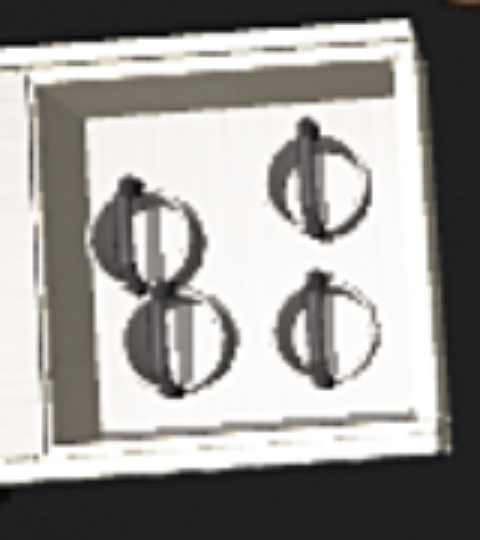

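The picture shows all four pots in the chamber. The first one placed has been knocked toward the housing-side wall, near (140,240) in the crop, but looks upright. I check its tilt from the heights before shutting the cover.

Run:
```python
from h import *
W=see();np.savez("loaded.npz",W=W);L=W[...,:2]-bw(0,CY);lx,ly,z=L@EX,L@EY,W[...,2]
for x,y in((.024,.062),(-.045,.046),(.045,-.046),(-.045,-.046)):
    d=np.hypot(lx-x,ly-y);m=(d<.040)&(z>.066)&(z<.082);A=np.c_[lx[m],ly[m],np.ones(m.sum())];k=np.linalg.lstsq(A,z[m],rcond=None)[0]
    h=(abs(lx-x)<.033)&(abs(ly-y)<.016)&(z>.1)&(z<.125);p=np.polyfit(lx[h],z[h],1)
    c,r=cv2.minEnclosingCircle(np.c_[lx[m],ly[m]].astype(np.float32))
    print(m.sum(),"rim z %.4f slope %s"%(np.median(z[m]),np.round(k[:2],3)),"centre",np.round(c,4),"r %.4f"%r,"| bar n",h.sum(),"z %.4f slope %.3f"%(np.median(z[h]),p[0]),np.round([lx[h].mean(),ly[h].mean()],4))
```

```text
92 rim z 0.0739 slope [ 0.01  -0.007] centre [0.0184 0.0601] r 0.0340 | bar n 74 z 0.1119 slope -0.058 [0.02   0.0616]
88 rim z 0.0735 slope [0.016 0.006] centre [-0.0424  0.0425] r 0.0371 | bar n 78 z 0.1115 slope -0.016 [-0.0448  0.0446]
82 rim z 0.0736 slope [ 0.002 -0.002] centre [ 0.0438 -0.0447] r 0.0336 | bar n 82 z 0.1107 slope 0.038 [ 0.0445 -0.0471]
76 rim z 0.0743 slope [ 0.003 -0.008] centre [-0.0476 -0.0467] r 0.0329 | bar n 80 z 0.1114 slope -0.014 [-0.0463 -0.0465]
```

All four pots are upright on the floor and inside limits. I shut the cover.

Run:
```python
from h import *
h=bathfit(see())[3];l=(h[:,:2]-O)@EY;bar=h[l>.14];r=np.array(cv2.minAreaRect((bar[:,:2]*1000).astype(np.float32))[0])/1000-O
bx,by=r@EX,r@EY;print("bar",bx,by);assert .185<by<.205
b=bw(bx,by)
manip.set_gripper(.05,20);goto(b,.30,AY);lin(b,.148,.12);manip.set_gripper(0,15);st("grip")
y=by-.214;lin(bw(bx,y),.148,.08);st("near")
for k in range(8):
    y-=.0015;lin(bw(bx,y),.148,.03);f=manip.state()["contact_force"][:2]@EY
    if f>12:break
st("stop y %.4f"%y)
manip.set_gripper(.05);lin(bw(bx,y),.30);goto([.40,-.40],.35,AY)
W=see();h=bathfit(W)[3];l=(h[:,:2]-O)@EY;print("bar y",l[l>-.07].mean())
sp=h[(l<-.1)&(h[:,2]>.165)];print("spig",cv2.minEnclosingCircle(sp[:,:2].astype(np.float32)),"model",bw(0,-.145))
c=W[(np.hypot(W[...,0]-.587,W[...,1]+.3316)<.09)&(W[...,2]>.1)&(W[...,2]<.12)];print("chim",len(c),cv2.minEnclosingCircle(c[:,:2].astype(np.float32)));st()
```

```text
bar 0.0015203634661297887 0.19298360014069021
grip t66.1 tcp [0.5326 0.3361 0.148 ] F [0.9 1.5 0.2] w0.0092 g15.0
near t68.9 tcp [0.5423 0.1221 0.148 ] F [0.  1.8 1.9] w0.0090 g15.0
stop y -0.0285 t70.2 tcp [0.5425 0.1175 0.148 ] F [-2.  12.1  1.2] w0.0089 g15.0
bar y -0.02704009689078965
spig ((0.5470185875892639, -0.0031372273806482553), 0.016343677416443825) model [ 0.54649676 -0.00184686]
chim 109 ((0.5873904228210449, -0.3314567506313324), 0.023889170959591866)
t74.1 tcp [ 0.4005 -0.3994  0.3498] F [0.2 0.3 0.3] w0.0500 g0.0
```

The cover is shut, with force at the stop and the bar at −27 mm. Now the chimney.

Run:
```python
from h import *
c=np.array([.5874,-.3315]);s=np.array([.5468,-.0028])
manip.set_gripper(.085,30);goto(c,.25,AY);lin(c,.061,.12)
manip.set_gripper(.03,30);st("grip");lin(c,.33,.2);st("lift");assert .045<manip.state()["gripper_width"]<.052
goto(s,.33,AY);f0=np.array(manip.state()["contact_force"])
lin(s,.245,.1);z=.245
while z>.189:
    z-=.002;lin(s,z,.04);f=np.array(manip.state()["contact_force"])-f0
    if f[2]>8 or np.hypot(*f[:2])>10:break
st("end z%.4f"%z,np.round(f,1))
```

```text
grip t78.0 tcp [ 0.5874 -0.3315  0.061 ] F [ 0.1 -0.3  1.4] w0.0480 g30.0
lift t79.5 tcp [ 0.5867 -0.3311  0.328 ] F [ 0.2  0.4 -2.1] w0.0479 g30.0
end z0.1910 [-4.9  1.4 15.2] t88.5 tcp [ 0.5474 -0.0028  0.1939] F [-5.4  0.7 13.3] w0.0480 g30.0
```

It seated at TCP z 0.194, as expected. I release, back off and check.

Run:
```python
from h import *
s=manip.state()["tool_pos"][:2]
manip.set_gripper(.085);lin(s,.36,.1);goto([.40,-.40],.35,AY);manip.dwell(.5);st()
c=cams.capture("top");W=cloud(c);z=W[...,2]
n=np.hypot(W[...,0]-.547,W[...,1]+.003)<.05
t=W[n&(z>.232)&(z<.255)];print("top",len(t),cv2.minEnclosingCircle(t[:,:2].astype(np.float32)),np.median(t[:,2]))
fl=W[n&(z>.137)&(z<.147)];print("flange",len(fl),cv2.minEnclosingCircle(fl[:,:2].astype(np.float32)),np.median(fl[:,2]))
b=W[(z>.158)&(z<.18)&(np.hypot(W[...,0]-.541,W[...,1]-.117)<.06)];print("bar y",((b[:,:2]-O)@EY).mean())
i=cams.capture("scene")["image"];cv2.imwrite("pics/final.png",cv2.resize(i,(800,600)))
```

```text
t93.1 tcp [ 0.4001 -0.3999  0.35  ] F [-0.9 -0.1  0. ] w0.0848 g0.0
top 146 ((0.5469856262207031, -0.0033579927403479815), 0.024191418662667274) 0.24265485569946948
flange 185 ((0.5458068251609802, -0.0035863257944583893), 0.046706780791282654) 0.1412598560646312
bar y -0.0270833365831833
```

View pics/final.png

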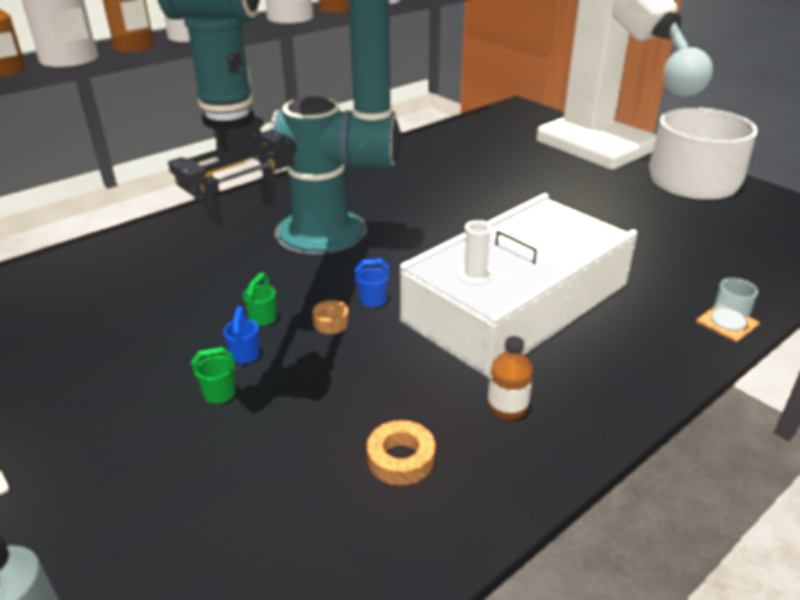

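The chimney stands flat on the cover at (477,250), top at 0.243 m. The cover is shut, and the bottle, rings and look-alikes haven't moved.

```bash
python3 -c "
from cell import order
print(order.close_job())"
```

```text
the job is handed in; nothing more can be done
None
```

I handed the job in at about 93 s: all four steel pots are upright in the chamber, the cover is shut and the chimney sits flat over the spigot; the hand-in returned no verdict.

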